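# Gauge a specimen mount, go then no-go

### The arm

A 6-joint arm with a two-finger parallel gripper is mounted at the origin on the work surface. World frame = base frame: x ahead of the robot, y to its left, z up, the work surface at z = 0. Lengths are in m, angles in rad, forces in N, time in s.
With the tool pointing down it reaches from about 0.3 to 0.775 m from the base axis. Payload 14.6 kg.
Tool frame: the origin (TCP) lies midway between the tips of the shut fingers; the grasp point (between the pads) lies 19 mm behind it; z points along the fingers, y is the line along which they close (so a half turn about z gives the same grasp; the last joint's range is limited). The gripper opens to 85 mm and grips with 20 to 120 N. Pads are 22 mm wide; open, the fingers measure 114 mm over their backs; the gripper's body (76 mm by 85 mm) begins 54 mm behind the grasp point. The pads swing forward as they close: fully open they stand 13 mm farther back than shut.
Start: joints at [1.23, 0.3, 1.521, -0, 1.321, -0.067], TCP at [0.149, 0.53, 0.21] pointing down, gripper open.
Joint ranges: [-3.03, 3.03], [-0.79, 2.21], [0.23, 2.52], [-1.04, 4.18], [0, 3.07], [-2.55, 2.55]. Speed limits (rad/s): [2.22, 2.22, 2.57, 3.14, 3.14, 3.14].

### API

Orientations are given as a 3x3 rotation matrix whose columns are the frame's x, y, z axes.
In Python, from cell import * gives the robot as it stands. The module is installed in compiled form; this text tells all that it offers. Calls block until the motion is done:
- goto(position, orientation): joint-space move of the TCP to a pose.
- move_l(position, orientation=None, rate=0.15): straight line of the TCP; orientation=None keeps the orientation; rate is the mean speed in m/s.
- move_joints(angles): joint-space move.
- open_jaws() and close_gripper(): open the fingers fully, or close them until they stop; the grip force is fixed at half the most.
- sleep(seconds).
- ik(position, orientation): joint angles nearest the present ones, or None.
- camera(name): name is "scene" or "top"; returns a dict with "pixels" (420x560x3 uint8, blue, green, red), "mtx" (3x3 intrinsics, pixels), "world_to_cam" (4x4, takes a point from world to camera coordinates). Camera axes: x right, y down, z forward; pixel columns grow to the right and rows downward; lengths in m; the calibration is good to about 2 mm. A picture is of the moment at which its call begins. There is no depth.
A pose or a line that the arm cannot do raises IKError and nothing moves.
- job_done(): hands the job in; it is judged then, once.
Trained networks look in the newest picture that a camera, given by its name, has taken for a name from the list of things; names that differ only in an ending like _2 or _b are one class to them, and where a whole thing is asked for, a point or a joint stands for the part that bears it (a point fixed in the world has none). Each returns a list of dicts, best first, with "conf" (0 to 1); they miss things now and then, are a little off and sometimes report something else, mostly with a low value. They report only what shows in the picture. A call takes as long as a camera call. They do not tell look-alikes from the thing itself.
- spot_in(camera, name): "at" ([x, y, z] in m, in world coordinates, good to about 4 mm: the middle of the surface that is visible of it).
Readings, each from a call of its own:
- current_t(): time.
- current_joint_positions(): joint angles.
- current_dq(): joint speeds.
- current_joint_efforts(): joint torques, N m.
- current_position(): TCP position.
- current_tcp_rot(): TCP orientation.
- current_contact_force(): force on the tool from outside, world axes, zero at the start.
- current_moment(): the same for the moment, N m.
- current_gripper_width(): finger opening in m.
- current_finger_force(): force on a finger pad.
Only numpy, scipy, OpenCV 4.12 (cv2) and the standard library are available. Lean on these libraries where they do the work, as an engineer would, in place of code of your own. Each camera call takes 0.05 s, during which the arm holds its last target. There are 200 camera calls.

### The job

Check the size of the teal specimen mount on the gauge: stand it on the entry end of the bed, slide it upright along the bed right through the green go gap into the bay, then push it on against the red no-go gap, which must stop it, and keep a steady, gentle push of about 9 newtons on it there for a good second. Then lift it out of the bay and stand it, released, in the empty pocket of the wooden tray. Never force it against the gauge, do not lift it while it is in the go gap, and leave everything else undisturbed.

Things in the scene. Friction and masses are not known exactly. Their poses are not given: they have to be found in the camera images.
- mount: The part to gauge: teal resin cylinder, 34 mm diameter, 42 mm tall, about 80 g (50 to 110 g), standing upright on the table at the start, a small steel inlay on top. Origin: centre of its underside; z up along its axis.
- gauge: Fixed gauge, cannot move: black bed plate 190 (x) by 90 (y) by 8 mm thick; the mount slides on its top. Origin: centre of the bed's underside. Push direction: +x along the middle line y = 0: entry end at x = -95 mm, go gap, bay, no-go gap, far end at +95. All jaws rise 12 mm above the bed, paint to 21 mm above the table: grip the mount above them, any direction.
- go: Green-topped rigid steel go jaws on the gauge, either side of the middle line; origin and axes of the gauge. Gap 35.5 mm (0.75 mm play a side), jaws from x = -40 to -14 mm, the first 8 mm a lead-in opening at 30 degrees to about 45 mm. The mount is clear of them with its centre beyond x = +3 mm. Over 16 N between mount and jaws is forcing.
- nogo: Two thin aluminium strips on the bed that carry the red-topped no-go jaws; origin and axes of the gauge. Jaw gap 29 mm, square corners, jaws 27 mm long, clamped rigidly with front face anywhere from x = 33 to 57 mm, differing each time (not in this pose): the mount stops with its centre 9 mm before that face, x = 24 to 48 mm: feel for it. Push 6 to 13 N (net); over 18 N is forcing.
- entry (a point): Short white line, along the push direction, at the bed's entry end; its middle, on the bed's top face and middle line, 28 mm before the go jaws: where to stand the mount first.
- bay (a point): Point on the bed's top face and middle line between the go and the no-go jaws (gauge x = +15 mm).
- tray: Fixed wooden tray 185 mm (x) by 64 mm (y), 16 mm tall, with three round pockets in a row along its x axis, 60 mm apart, each 39 mm wide and 10 mm deep (pocket floor 6 mm above the table). Origin: centre of its underside. The middle pocket and the one on its +x side are taken.
- tray_hole0 (a point): Centre of the mouth of the empty pocket, at the tray's top face (16 mm above the table), 60 mm from the tray's middle on its -x side.
- red_mount: Dark red mount of the same size as the teal one, loose in the tray's middle pocket; leave alone. Origin: centre of its underside.
- black_mount: Black mount of the same size, loose in the tray's +x pocket; leave alone. Origin: centre of its underside.
- paste_jar: White screw jar, 60 mm wide, 60 mm tall, bystander.
- ethanol: Clear bottle, 60 mm wide, 150 mm tall, bystander.
- slide_box: Blue box 85 x 60 x 35 mm, bystander.
- loupe: Black eyepiece loupe, 44 mm wide, 36 mm tall, bystander.
- dish: Glass dish, 80 mm wide, 18 mm tall, bystander.
- brush: Small brush lying on the table, bystander.
There are look-alikes about, which are no part of the job. Of the things that look like the gauge, take the one that is farthest to the robot's left at the start.

How it is judged:
By the outcome, as a careful person would: the job done as asked, in the order asked, and still so for the second after the job is handed in, with the robot touching nothing.
It also fails if it takes over 67 s, if anything falls off the work surface, if the arm or the gripper's body presses on something with over 40 N, if the wrist force passes 120 N, or if a joint passes its speed limit or range.

## Working session

There is one attempt and no reset: what is moved stays moved. The work goes in short steps, each a Python script; the robot and the scene stay as the last script left them, time stands still between calls to the robot, and variables do not carry over. Pictures are saved under pics/ and viewed, at most 12 in all, crops included, and the job is handed in when it is done.

```bash
mkdir -p pics; python3 - <<'E'
from cell import *
import cv2, numpy as np
for c in("scene","top"):
    r=camera(c); cv2.imwrite(f"pics/{c}0.png",cv2.resize(r["pixels"],(784,588),interpolation=cv2.INTER_CUBIC))
    print(c,r["mtx"].tolist(),np.round(r["world_to_cam"],3).tolist())
    np.savez(f"pics/{c}0.npz",**r)
    for n in("mount","gauge","go","nogo","entry","bay","tray","tray_hole0","red_mount","black_mount"):
        for d in spot_in(c,n)[:4]:
            p=np.array(d["at"]);q=r["mtx"]@(r["world_to_cam"]@np.r_[p,1])[:3]
            print(n,np.round(p,3),round(d["conf"],2),np.round(q[:2]/q[2]*1.4))
print(current_t(),current_gripper_width(),current_contact_force())
E
```

```text
scene [[404.5623961850622, 0.0, 286.8817905842422], [0.0, 404.5623961850622, 210.64979939177596], [0.0, 0.0, 1.0]] [[0.082, 0.997, 0.015, -0.048], [0.847, -0.062, -0.528, -0.425], [-0.525, 0.056, -0.849, 1.222], [0.0, 0.0, 0.0, 1.0]]
mount [0.518 0.271 0.038] 0.81 [562. 281.]
gauge [ 0.276 -0.311  0.01 ] 0.75 [221. 200.]
gauge [ 0.578 -0.012  0.009] 0.58 [394. 333.]
go [ 0.592 -0.039  0.023] 0.82 [378. 338.]
go [ 0.285 -0.338  0.018] 0.63 [205. 201.]
go [0.794 0.05  0.037] 0.4 [451. 459.]
go [ 0.764 -0.11   0.06 ] 0.23 [332. 441.]
nogo [0.596 0.042 0.019] 0.83 [429. 338.]
nogo [ 0.305 -0.262  0.028] 0.79 [245. 204.]
entry [ 0.579 -0.014  0.011] 0.82 [393. 333.]
entry [ 0.276 -0.312  0.01 ] 0.59 [221. 200.]
bay [ 0.577 -0.016  0.012] 0.81 [392. 332.]
bay [ 0.281 -0.311  0.008] 0.68 [221. 202.]
bay [ 0.763 -0.109  0.061] 0.26 [333. 440.]
bay [0.519 0.274 0.036] 0.23 [564. 282.]
tray [ 0.552 -0.297  0.02 ] 0.56 [214. 326.]
tray_hole0 [ 0.554 -0.297  0.012] 0.64 [215. 330.]
tray_hole0 [ 0.615 -0.279  0.046] 0.63 [217. 355.]
red_mount [ 0.556 -0.295  0.049] 0.52 [210. 320.]
red_mount [ 0.
[... 569 characters left out ...]
56] 0.66 [446. 191.]
nogo [0.563 0.039 0.022] 0.65 [374. 276.]
entry [ 0.573 -0.009  0.008] 0.83 [396. 273.]
entry [ 0.268 -0.318  0.011] 0.75 [547. 416.]
bay [ 0.575 -0.008  0.009] 0.71 [396. 272.]
bay [ 0.272 -0.313  0.01 ] 0.65 [544. 414.]
tray [ 0.523 -0.303  0.013] 0.79 [534. 294.]
tray [ 0.571 -0.009  0.007] 0.74 [396. 274.]
tray_hole0 [ 0.544 -0.295  0.048] 0.73 [533. 281.]
tray_hole0 [ 0.371 -0.117  0.04 ] 0.7 [450. 365.]
tray_hole0 [ 0.529 -0.303  0.014] 0.65 [534. 291.]
red_mount [ 0.547 -0.294  0.048] 0.72 [533. 280.]
black_mount [ 0.599 -0.277  0.047] 0.46 [523. 256.]
black_mount [ 0.524 -0.302  0.011] 0.27 [533. 294.]
1.1 0.08523499265068844 [ 1.16961507  0.65944657 -0.25542141]
```

View pics/scene0.png

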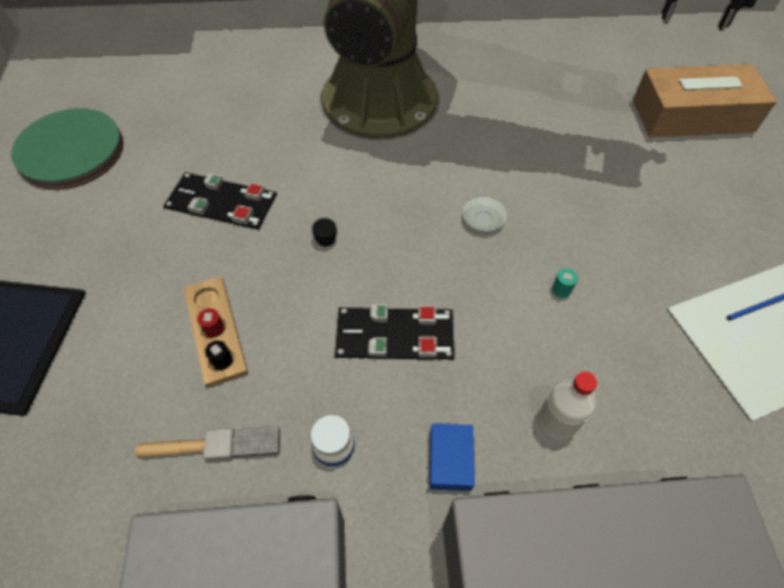

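View pics/top0.png

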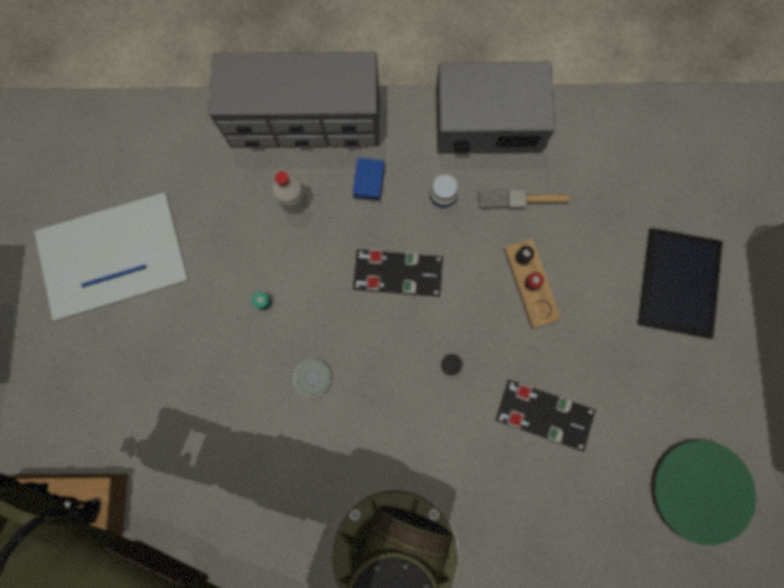

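The scene picture shows two gauges: (394,333) at y≈-0.01 and (221,200) at y≈-0.31. The first is farther to the robot's left (+y is right in the scene view, left in the top view), so it is the one meant. It pushes towards +y: the white line is at (352,331) and the red jaws are at (428,330). The teal mount is at (565,283). The tray's empty pocket is at (206,298), at its near end. I'll confirm the gauge in rectified crops and measure from those.

```bash
cat > vis.py <<'E'
import numpy as np, cv2
def proj(r,P):
    P=np.atleast_2d(P); q=(r["world_to_cam"][:3,:3]@P.T+r["world_to_cam"][:3,3:]); q=r["mtx"]@q; return (q[:2]/q[2]).T
def rect(r,c,z,half=(0.07,0.13),s=2000):
    """metric view of plane z around c: rows = -x (up is +x), cols = -y (left is +y), s px per m"""
    W,H=int(2*half[1]*s),int(2*half[0]*s)
    px=np.float32([[0,0],[W,0],[W,H],[0,H]])
    w=np.array([[c[0]+half[0]-v/s,c[1]+half[1]-u/s,z] for u,v in px])
    M=cv2.getPerspectiveTransform(px,np.float32(proj(r,w)))
    return cv2.warpPerspective(r["pixels"],M,(W,H),flags=cv2.INTER_CUBIC|cv2.WARP_INVERSE_MAP)
def w(c,u,v,half=(0.07,0.13),s=2000): return np.array([c[0]+half[0]-v/s,c[1]+half[1]-u/s])
def blobs(im,mask,amin=60):
    n,l,st,ce=cv2.connectedComponentsWithStats(mask.astype(np.uint8)); return [(st[i,4],ce[i]) for i in range(1,n) if st[i,4]>amin]
E
python3 - <<'E'
import numpy as np,cv2
from vis import *
rows=[]
for cam in("scene","top"):
    r=dict(np.load(f"pics/{cam}0.npz"))
    c=(0.572,-0.01)
    a=rect(r,c,0.0205); h=cv2.cvtColor(a,cv2.COLOR_BGR2HSV)
    for nm,m in(("green",(abs(h[...,0].astype(int)-70)<22)&(h[...,1]>70)),("red",((h[...,0]<8)|(h[...,0]>172))&(h[...,1]>110)&(h[...,2]>60))):
        for A,q in blobs(a,m,150): print(cam,nm,A,np.round(w(c,*q),4))
    b=rect(r,c,0.008); g=b.max(2)
    for A,q in blobs(b,(g>115)&(cv2.cvtColor(b,cv2.COLOR_BGR2HSV)[...,1]<60),20):
        if A<3000: print(cam,"white",A,np.round(w(c,*q),4))
    k=cv2.morphologyEx((g<60).astype(np.uint8),cv2.MORPH_CLOSE,np.ones((45,45)))
    cn=max(cv2.findContours(k,0,1)[0],key=cv2.contourArea); R=cv2.minAreaRect(cn); print(cam,"bed",np.round(w(c,*R[0]),4),np.array(R[1])/2,R[2])
    cm=(0.515,0.27); d=rect(r,cm,0.042); h=cv2.cvtColor(d,cv2.COLOR_BGR2HSV)
    m=(abs(h[...,0].astype(int)-82)<18)&(h[...,1]>80)
    for A,q in blobs(d,m,300):
        print(cam,"teal",A,np.round(w(cm,*q),4)); ys,xs=np.nonzero(m); print(w(cm,xs.min(),ys.min()),w(cm,xs.max(),ys.max()))
    t=rect(r,(0.545,-0.29),0.016)
    rows.append(np.hstack([b,t])); 
im=np.vstack(rows); print(im.shape); cv2.imwrite("pics/rect.png",cv2.resize(im,(800,int(800*im.shape[0]/im.shape[1]))))
cv2.imwrite("pics/rectfull.png",im)
E
```

```text
scene green 634 [ 0.603  -0.0364]
scene green 563 [ 0.5419 -0.0309]
scene red 2021 [0.6081 0.0376]
scene red 1864 [0.5502 0.043 ]
scene white 1769 [0.6125 0.0497]
scene white 1956 [ 0.5983 -0.0431]
scene white 173 [ 0.603 -0.099]
scene white 24 [0.5906 0.0523]
scene white 571 [ 0.5684 -0.0783]
scene white 199 [ 0.5288 -0.092 ]
scene bed [ 0.5776 -0.0112] [186.41603088  90.2157135 ] 5.409604549407959
scene teal 5900 [0.5238 0.2711]
[0.551 0.295] [0.495 0.249]
top green 223 [ 0.6035 -0.0365]
top green 333 [ 0.5423 -0.0309]
top red 1693 [0.6086 0.0369]
top red 1779 [0.5506 0.0424]
top white 290 [0.6268 0.0373]
top white 966 [ 0.609  -0.0485]
top white 632 [0.6119 0.0614]
top white 621 [0.5515 0.0678]
top white 766 [ 0.5414 -0.0426]
top white 59 [ 0.5476 -0.1332]
top white 29 [0.5473 0.0242]
top white 38 [ 0.5409 -0.1284]
top white 21 [ 0.54   -0.1175]
top white 83 [ 0.5192 -0.1227]
top white 75 [ 0.5147 -0.1376]
top white 60 [ 0.5113 -0.1294]
top white 37 [ 0.5072 -0.1344]
top white 93 [ 0.5057 -0.1129]
top white 28 [ 0.5033 -0.1204]
top bed [ 0.5735 -0.0111] [185.60255432  87.89768982] 5.26239538192749
top teal 3309 [0.5085 0.2756]
[0.5265 0.2945] [0.4915 0.2575]
(560, 1040, 3)
```

View pics/rect.png

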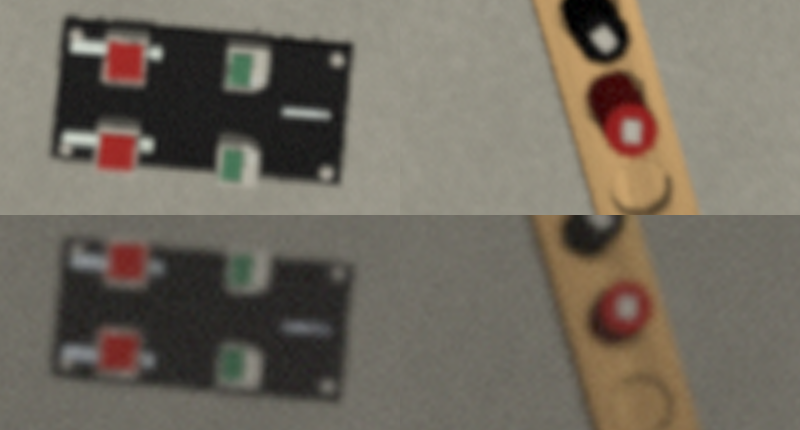

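The crops confirm the gauge: white line on the right, then green jaws, then red jaws, pointing to +y with about 5.3° yaw. Both cameras agree within 1 mm. Next I fit the mount and tray, then pick.

```bash
python3 - <<'E'
import numpy as np,cv2
from scipy.optimize import least_squares
from vis import *
R={c:dict(np.load(f"pics/{c}0.npz")) for c in("scene","top")}
th=np.linspace(0,6.283,40)
def hull(r,x,y,h,z0=0):
    P=[(x+.017*np.cos(t),y+.017*np.sin(t),z) for t in th for z in(z0,z0+h)]
    return cv2.convexHull(np.float32(proj(r,P)))
def feat(H):
    m=cv2.moments(H); return np.array([m["m10"]/m["m00"],m["m01"]/m["m00"]])
obs={}
for c,r in R.items():
    big=cv2.resize(r["pixels"],None,fx=4,fy=4,interpolation=cv2.INTER_CUBIC); h=cv2.cvtColor(big,cv2.COLOR_BGR2HSV)
    m=((abs(h[...,0].astype(int)-82)<18)&(h[...,1]>80)).astype(np.uint8)
    p=proj(r,[.515,.272,.02])[0]*4; mm=np.zeros_like(m); cv2.circle(mm,tuple(int(v) for v in p),90,1,-1)
    cn=max(cv2.findContours(m*mm,0,1)[0],key=cv2.contourArea); obs[c]=feat(cv2.convexHull(np.float32((cn+.5)/4-.5))); 
s=least_squares(lambda q:np.concatenate([feat(hull(R[c],*q))-obs[c] for c in R]),[.515,.272,.04],x_scale=.01,diff_step=1e-3)
print("mount x y h",np.round(s.x,4),"res",np.round(s.fun,2))
c0=(.535,-.295);hf=(.12,.08)
for c,r in R.items():
    t=rect(r,c0,.016,hf); h=cv2.cvtColor(t,cv2.COLOR_BGR2HSV)
    k=((abs(h[...,0].astype(int)-14)<9)&(h[...,1]>75)).astype(np.uint8)
    k=cv2.morphologyEx(k,cv2.MORPH_OPEN,np.ones((7,7)))
    cn=max(cv2.findContours(k,0,1)[0],key=cv2.contourArea);Q=cv2.minAreaRect(cn);print(c,"tray",np.round(w(c0,*Q[0],hf),4),np.array(Q[1])/2,Q[2])
    box=cv2.boxPoints(Q); print([np.round(w(c0,*b,hf),4).tolist() for b in box])
    cv2.imwrite(f"pics/tray_{c}.png",t)
a,b=cv2.imread("pics/tray_scene.png"),cv2.imread("pics/tray_top.png")
cv2.imwrite("pics/tray2.png",np.hstack([a,cv2.convertScaleAbs(b,alpha=1.6)]))
E
cat > rob.py <<'E'
from cell import *
import numpy as np
YAW=np.deg2rad(5.3)
u=np.array([np.sin(YAW),np.cos(YAW),0]); v=np.array([-u[1],u[0],0])   # gauge x, gauge y
C=np.array([0.5746,-0.0112,0])
def R(sy): y=sy*v; z=np.array([0,0,-1.]); return np.column_stack([np.cross(y,z),y,z])
def G(gx,gy,z): return C+gx*u+gy*v+np.array([0,0,z])
def F(n=5): return np.mean([current_contact_force() for _ in range(n)],0)
def Fg(n=5): f=F(n); return np.array([f@u,f@v,f[2]])
E
python3 - <<'E'
from rob import *
for s in(1,-1):
    for p in([.513,.272,.12],G(-.068,0,.1),G(.03,0,.1),[.495,-.316,.1]): q=ik(p,R(s)); print(s,None if q is None else np.round(q,2))
E
```

```text
mount x y h [0.5117 0.2794 0.0464] res [ 0.17 -0.    0.21  0.05]
scene tray [ 0.5522 -0.2983] [193.00250244  65.48097992] 73.39875030517578
[[0.6352999806404114, -0.2393999993801117], [0.6539999842643738, -0.3021000027656555], [0.4690000116825104, -0.3573000133037567], [0.450300008058548, -0.2944999933242798]]
top tray [ 0.5481 -0.299 ] [186.35990906  67.23970032] 73.3549575805664
[[0.6276999711990356, -0.24009999632835388], [0.6470000147819519, -0.304500013589859], [0.4684000015258789, -0.3578999936580658], [0.44920000433921814, -0.29350000619888306]]
1 None
1 None
1 None
1 None
-1 [ 0.42  0.45  1.53 -0.    1.16  0.52]
-1 [-0.2   0.46  1.57 -0.    1.11 -0.11]
-1 [-0.03  0.47  1.55 -0.    1.12  0.06]
-1 [-0.63  0.49  1.53 -0.    1.13 -0.54]
```

View pics/tray2.png

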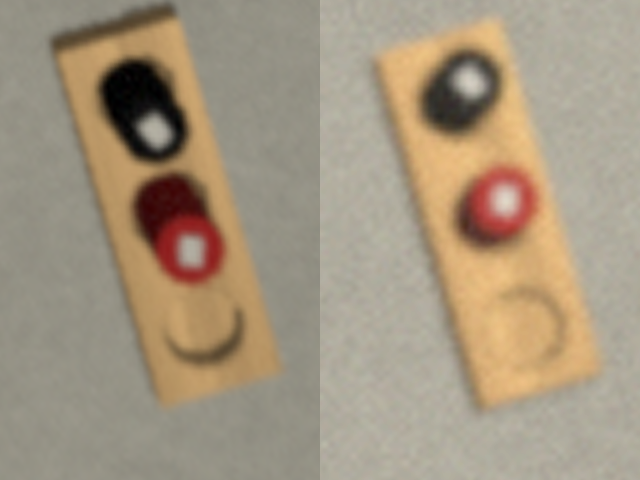

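Crop: tray pocket empty at (205,328) in the left panel, (530,328) in the right. This puts hole0 at about (0.4906, -0.3164). I'll cross-check the mount through its inlay, then pick.

```bash
python3 - <<'E'
from rob import *
import cv2; from vis import *; from scipy.optimize import least_squares
t0=current_t(); goto([.512,.275,.13],R(-1)); print("t",t0,current_t(),F())
RR={c:dict(np.load(f"pics/{c}0.npz")) for c in("scene","top")}; o={}
for c,r in RR.items():
    big=cv2.resize(r["pixels"],None,fx=4,fy=4,interpolation=cv2.INTER_CUBIC)
    p=proj(r,[.512,.275,.042])[0]; x0,y0=(p*4-50).astype(int); a=big[y0:y0+100,x0:x0+100].astype(int)
    h=cv2.cvtColor(a.astype(np.uint8),cv2.COLOR_BGR2HSV); m=((abs(h[...,0].astype(int)-82)<18)&(h[...,1]>80)).astype(np.uint8)
    cn=max(cv2.findContours(m,0,1)[0],key=cv2.contourArea); k=np.zeros_like(m); cv2.drawContours(k,[cv2.convexHull(cn)],-1,1,-1); k=cv2.erode(k,np.ones((9,9)))
    wgt=np.clip(a[...,2]-60,0,None)**2*k; yy,xx=np.mgrid[:100,:100]
    o[c]=np.array([(wgt*xx).sum(),(wgt*yy).sum()])/wgt.sum(); o[c]=(o[c]+[x0,y0]+.5)/4-.5
s=least_squares(lambda q:np.concatenate([proj(RR[c],q)[0]-o[c] for c in o]),[.512,.275,.042],x_scale=.01)
print("inlay",np.round(s.x,4),np.round(s.fun,2))
r=camera("scene"); r2=camera("top")
cc=[]
for q in(r,r2):
    p=proj(q,[.512,.275,.05])[0].astype(int); z=q["pixels"][max(0,p[1]-50):p[1]+50,max(0,p[0]-50):p[0]+50]; cc.append(cv2.resize(z,(390,390)))
cv2.imwrite("pics/above.png",np.hstack(cc))
E
```

```text
t 1.1 2.75 [-0.06690845  1.07460934 -0.13235888]
inlay [0.5109 0.2791 0.0422] [-0.15  0.   -0.19 -0.05]
```

View pics/above.png

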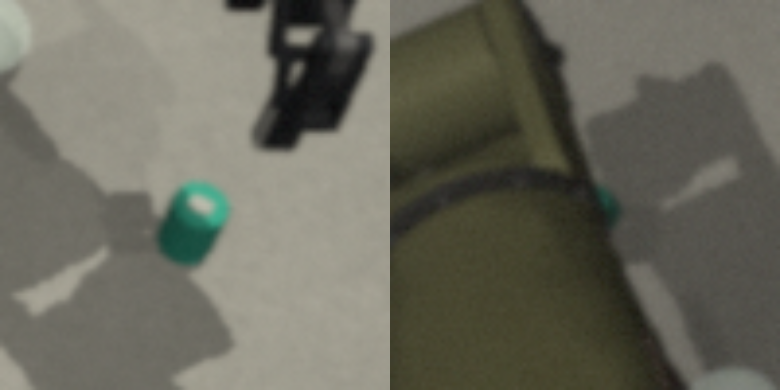

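The left panel shows the mount at (195,222) below the gripper, clear of obstacles. The inlay triangulates to (0.511, 0.279, 0.042), which matches the 42 mm height. Now grasping.

```bash
python3 - <<'E'
from rob import *
t=current_t()
move_l([.511,.279,.06],R(-1)); f0=F(20); move_l([.511,.279,.0145],R(-1),rate=.08); print(F()-f0)
close_gripper(); print(current_t()-t,"w",current_gripper_width(),current_finger_force(),F()-f0,current_position())
move_l([.511,.279,.08],rate=.12); print("held",current_gripper_width(),current_finger_force(),F(20)-f0,f0,current_t())
goto(G(-.068,0,.08),R(-1)); print(current_t(),F(20)-f0,current_position(),G(-.068,0,.08))
import cv2; from vis import *
cc=[]
for n in("scene","top"):
    q=camera(n); p=proj(q,G(-.04,0,.05))[0].astype(int); cc.append(cv2.resize(q["pixels"][p[1]-45:p[1]+45,p[0]-45:p[0]+45],(390,390)))
cv2.imwrite("pics/entry.png",np.hstack(cc))
E
```

```text
[ 0.55750757 -0.43458001 -0.34296967]
1.9 w 0.030713973688124802 58.85597348213196 [ 0.02792329 -0.59122233  5.42509369] [0.51129258 0.27917473 0.01510129]
held 0.030317094367307906 59.354090094566345 [ 0.50231232 -0.13291335 -1.27157832] [-0.53360989  0.24129972 -0.10469951] 5.45
6.8083 [ 1.17523474  0.17168983 -0.94638889] [ 0.56841112 -0.07790141  0.07987801] [ 0.5683188  -0.07890928  0.08      ]
```

View pics/entry.png

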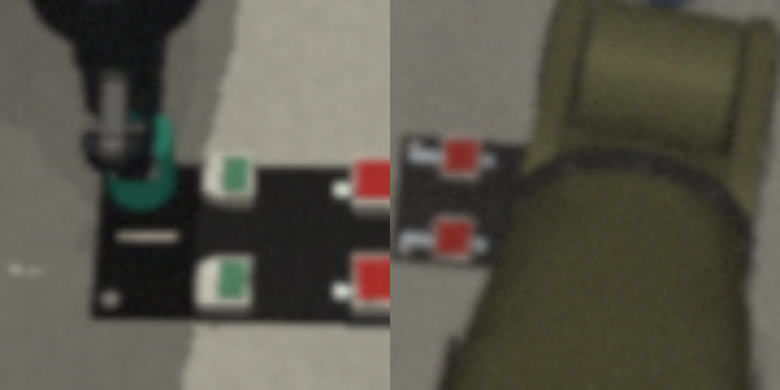

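The mount is held upright above the white line at (147,237), with the jaws ahead clear. Next I lower it until it touches.

```bash
python3 - <<'E'
from rob import *
t=current_t(); 
move_l(G(-.068,0,.028),R(-1),rate=.08); f0=Fg(20); print(f0,current_position()-G(-.068,0,.028))
z=.0245
while z>.019:
    move_l(G(-.068,0,z),R(-1),rate=.03); f=Fg(8)-f0; print(round(z,4),np.round(f,2),round(current_t()-t,2),round(current_position()[2],4))
    if f[2]>3: break
    z-=.0006
np.save("f0.npy",f0); np.save("z.npy",z)
import cv2; from vis import *
q=camera("scene"); p=proj(q,G(-.04,0,.03))[0].astype(int); cv2.imwrite("pics/stand.png",cv2.resize(q["pixels"][p[1]-40:p[1]+40,p[0]-50:p[0]+50],(700,560),interpolation=cv2.INTER_CUBIC))
E
```

```text
[-1.02899531  0.12684143 -0.49057737] [ 2.53744109e-04 -7.40049096e-05  3.18523233e-04]
0.0245 [ 0.52 -0.17  0.21] 1.07 0.0245
0.0239 [ 0.67 -0.08 -0.81] 1.32 0.0239
0.0233 [ 1.4   0.22 -0.18] 1.57 0.0233
0.0227 [1.7  1.19 4.98] 1.82 0.0231
```

View pics/stand.png

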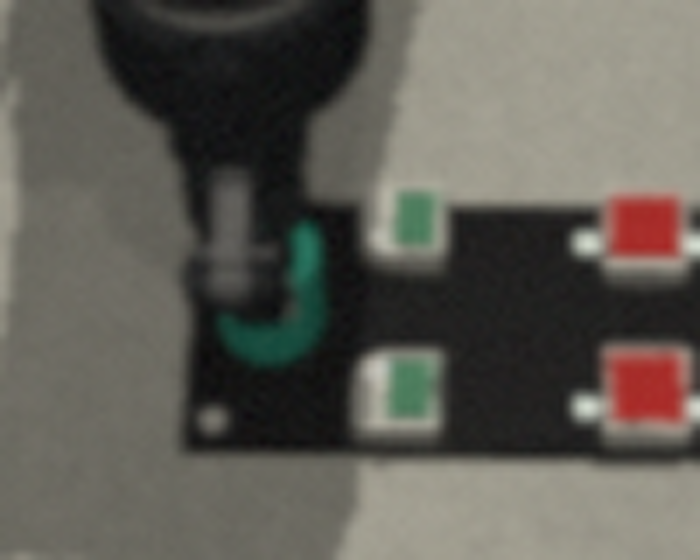

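The mount stands on the bed at the entry, covering the white line at about (271,330), with the jaws ahead at (405,230) and (400,390). Next I slide it through the go gap, steering by side force.

```bash
python3 - <<'E'
from rob import *
f0=np.load("f0.npy"); t=current_t(); gx,gy,z=-.068,0.,.0229; st=[]; stuck=0; fb=None
while gx<.012:
    step=.003 if gx<-.0595 else .0015 
    nx=gx+(0 if stuck else step)
    move_l(G(nx,gy,z),R(-1),rate=.03); gx=nx
    f=Fg(6)-f0
    if gx<-.061: st.append(f[1]); fb=np.mean(st)
    fy=f[1]-fb
    print(f"{gx*1e3:.1f} gy{gy*1e3:.2f} f",np.round(f,1),round(current_t()-t,1))
    if abs(fy)>.8: gy+=np.clip(4e-5*fy,-3e-4,3e-4)
    stuck=stuck+1 if (f[0]<-6 or abs(fy)>7) else 0
    if f[0]<-9 and stuck: gx-=.0005
    if stuck>8 or np.abs(f[:2]).max()>13: print("STOP"); break
np.save("st.npy",[gx,gy,z])
E
```

```text
-65.0 gy0.00 f [ 1. -1.  5.] 0.2
-62.0 gy0.00 f [ 0.1 -0.6  6.2] 0.5
-59.0 gy0.00 f [-0.5 -1.3  6.5] 0.8
-57.5 gy0.00 f [-3.1  0.6  8.3] 1.0
-56.0 gy0.06 f [-6.4  1.3 11.2] 1.2
-56.0 gy0.14 f [-4.9  1.5 10.4] 1.5
-54.5 gy0.23 f [-6.7  1.4 12.3] 1.8
-54.5 gy0.32 f [-7.4  1.  13.3] 2.0
-54.5 gy0.39 f [-5.8  0.9 12.7] 2.2
-53.0 gy0.46 f [-0.3 -0.2  6.5] 2.5
-51.5 gy0.46 f [-4.4  0.6  8.9] 2.8
-50.0 gy0.51 f [-5.   1.4 12.7] 3.0
-48.5 gy0.60 f [-7.1  2.7 15.2] 3.2
-48.5 gy0.74 f [-7.4  1.4 13.3] 3.5
-48.5 gy0.83 f [-7.2  0.6 14.1] 3.8
-48.5 gy0.88 f [-7.4  1.  14.1] 4.0
-48.5 gy0.95 f [-7.5 -0.3 13.9] 4.2
-48.5 gy0.95 f [-6.8  0.4 12.8] 4.5
-48.5 gy1.00 f [-7.7  0.5 13.5] 4.8
-48.5 gy1.05 f [-7.6 -0.2 13.3] 5.0
-48.5 gy1.05 f [-6.7 -0.5 13.4] 5.2
STOP
```

The resistance is bed friction from pressing down (fz rising to 14 N), not the jaws. I'll servo z to about 1.5 N and carry on.

```bash
cat > slide.py <<'E'
from rob import *
def slide(gx,gy,z,goal,f0,fb=-.7,dz=1.5,n=6,step0=.0015):
    t=current_t(); stuck=0
    while gx<goal:
        gx+=0 if stuck else step0
        move_l(G(gx,gy,z),R(-1),rate=.03)
        f=Fg(n)-f0; fy=f[1]-fb
        print(f"{gx*1e3:.1f} gy{gy*1e3:.2f} z{z*1e3:.2f} f",np.round(f,1),round(current_t()-t,1))
        z+=np.clip(4e-5*(f[2]-dz),-1e-4,3e-4)
        if abs(fy)>1.2: gy+=np.clip(6e-5*fy,-3e-4,3e-4)
        stuck=stuck+1 if (f[0]<-6 and f[2]<8) or f[2]>8 or abs(fy)>7 else 0
        if f[0]<-9: gx-=.0005
        if stuck>8 or np.abs(f[:2]).max()>13: print("STOP"); break
    np.save("st.npy",[gx,gy,z]); return gx,gy,z
E
python3 - <<'E'
from slide import *
f0=np.load("f0.npy"); gx,gy,z=np.load("st.npy")
for z in(.0233,.0237,.0241):
    move_l(G(gx,.0003,z),R(-1),rate=.03); f=Fg(6)-f0; print(z,f)
    if f[2]<2.5: break
slide(gx,.0003,z,-.022,f0)
E
```

```text
0.0233 [ 0.5216006  -0.76348777  4.20948945]
0.0237 [ 1.83620119 -0.13603454  0.42802189]
-47.0 gy0.30 z23.70 f [ 0.8  0.8 -0.5] 0.2
-45.5 gy0.39 z23.62 f [ 1.7  0.3 -0.3] 0.5
-44.0 gy0.39 z23.54 f [ 1.7  0.2 -0.4] 0.8
-42.5 gy0.39 z23.47 f [ 1.2 -0.6 -0.4] 1.0
-41.0 gy0.39 z23.39 f [2.6 0.7 0.2] 1.2
-39.5 gy0.47 z23.34 f [ 1.6 -0.4 -0. ] 1.5
-38.0 gy0.47 z23.28 f [ 1.7 -0.   0.3] 1.7
-36.5 gy0.47 z23.23 f [ 0.6 -0.6  0.6] 2.0
-35.0 gy0.47 z23.19 f [ 1.  -0.2  1.9] 2.2
-33.5 gy0.47 z23.21 f [1.  0.4 2.5] 2.5
-32.0 gy0.47 z23.25 f [ 0.8 -0.   2.2] 2.7
-30.5 gy0.47 z23.28 f [ 0.4 -1.5  2.9] 3.0
-29.0 gy0.47 z23.33 f [ 1.2 -1.2  2.6] 3.2
-27.5 gy0.47 z23.38 f [ 0.6 -1.4  2.4] 3.5
-26.0 gy0.47 z23.41 f [ 0.3 -0.9  1.3] 3.7
-24.5 gy0.47 z23.40 f [ 1.9 -1.8  1.2] 4.0
-23.0 gy0.47 z23.39 f [ 0.6 -1.7  0.7] 4.2
-21.5 gy0.47 z23.36 f [ 0.6 -1.5  0.6] 4.5
```

```bash
python3 - <<'E'
from slide import *
f0=np.load("f0.npy"); gx,gy,z=np.load("st.npy")
print(slide(gx,gy,z,.012,f0,dz=1.2,step0=.002),current_t())
import cv2; from vis import *
q=camera("scene"); p=proj(q,G(0,0,.03))[0].astype(int); cv2.imwrite("pics/bay.png",cv2.resize(q["pixels"][p[1]-40:p[1]+40,p[0]-50:p[0]+50],(700,560),interpolation=cv2.INTER_CUBIC))
E
```

```text
-19.5 gy0.47 z23.32 f [ 0.8 -0.5  0.8] 0.2
-17.5 gy0.47 z23.31 f [ 0.3 -1.   1.8] 0.5
-15.5 gy0.47 z23.33 f [ 1.1 -0.6  1.8] 0.8
-13.5 gy0.47 z23.35 f [ 0.8 -0.9  1. ] 1.0
-11.5 gy0.47 z23.34 f [ 0.5 -0.1  1.3] 1.2
-9.5 gy0.47 z23.35 f [ 0.6 -0.1  1. ] 1.5
-7.5 gy0.47 z23.34 f [ 1.3 -0.8  0.1] 1.8
-5.5 gy0.47 z23.30 f [ 0.6 -0.4  1.5] 2.0
-3.5 gy0.47 z23.31 f [ 1.1 -0.   0.6] 2.2
-1.5 gy0.47 z23.28 f [ 1.3 -0.1  1.4] 2.5
0.5 gy0.47 z23.29 f [ 1.1 -0.3  1.1] 2.8
2.5 gy0.47 z23.29 f [ 0.8 -0.4  2.7] 3.0
4.5 gy0.47 z23.35 f [ 0.2 -1.2  1.5] 3.2
6.5 gy0.47 z23.36 f [ 1.2 -0.2  0.9] 3.5
8.5 gy0.47 z23.35 f [0.3 0.1 1.3] 3.8
10.5 gy0.47 z23.35 f [ 1.8 -0.7  0.8] 4.0
12.5 gy0.47 z23.34 f [ 0.4 -1.2  1.5] 4.2
(np.float64(0.01250000000000004), np.float64(0.0004739338160603757), np.float64(0.023350207640984052)) 23.275
```

View pics/bay.png

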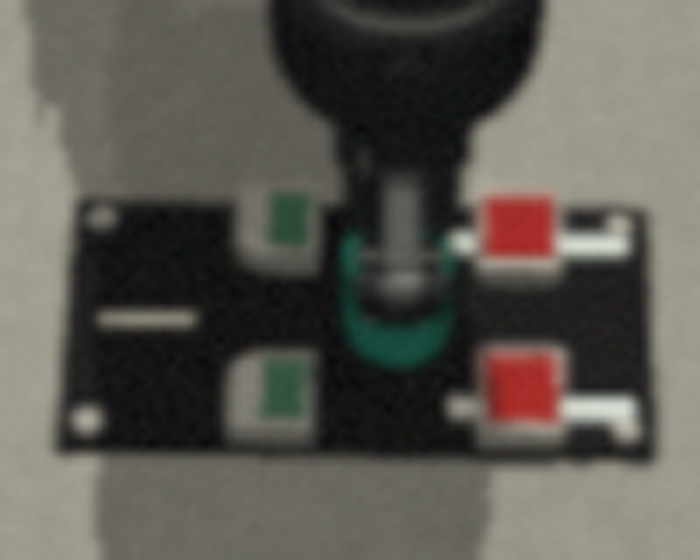

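The mount is upright in the bay at (398,310), past the green jaws, with the red jaws ahead at (520,225) and (520,385). Now feeling for the no-go gap.

```bash
python3 - <<'E'
from slide import *
f0=np.load("f0.npy"); gx,gy,z=np.load("st.npy"); f0[0]+=.9
t=current_t(); hold=None; fx=0
while True:
    if hold is None:
        gx+= .0015 if gx<.0215 else .0005 if fx>-1.8 else .0003 if fx>-5 else .00015
    else: gx+=np.clip((fx+9)*4e-5,-1e-4,1e-4)
    move_l(G(gx,gy,z),R(-1),rate=.02); f=Fg(10)-f0; fx=f[0]
    print(f"{gx*1e3:.2f} z{z*1e3:.2f} f",np.round(f,1),"pos",round((current_position()-C)@u*1e3,2),round(current_t()-t,1))
    z+=np.clip(4e-5*(f[2]-1.5),-1e-4,1e-4)
    if hold is None and fx<-8: hold=current_t()
    if hold and current_t()-hold>2: break
    if fx<-12.5 or gx>.052: print("STOP"); break
    if fx<-10.5: gx-=.0002
np.save("st.npy",[gx,gy,z])
E
```

```text
14.00 z23.35 f [ 0.5 -0.3  0.6] pos 14.06 0.2
15.50 z23.32 f [-0.3 -0.3  0.7] pos 15.61 0.5
17.00 z23.28 f [-0.8 -0.8 -0.1] pos 17.12 0.8
18.50 z23.22 f [ 0.3 -0.9  1.7] pos 18.6 1.0
20.00 z23.23 f [-0.6 -0.4  2.1] pos 20.11 1.2
21.50 z23.25 f [ 0.3 -0.7  1.6] pos 21.62 1.5
22.00 z23.25 f [-1.1 -0.2  3. ] pos 21.97 1.8
22.50 z23.31 f [-1.2 -1.6  2. ] pos 22.56 2.0
23.00 z23.33 f [ 0.7 -0.3  2.3] pos 23.06 2.2
23.50 z23.36 f [ 0.4 -0.7  1.6] pos 23.58 2.5
24.00 z23.37 f [-0.3 -0.2  1.4] pos 24.07 2.8
24.50 z23.36 f [-0.6 -0.3 -0.1] pos 24.58 3.0
25.00 z23.29 f [-0.4 -0.7  0.3] pos 25.03 3.2
25.50 z23.25 f [-0.5 -0.4  2.2] pos 25.51 3.5
26.00 z23.27 f [-0.  -1.5  2.2] pos 26.05 3.8
26.50 z23.30 f [-0.3 -0.6  0.9] pos 26.53 4.0
27.00 z23.27 f [-1.   1.4  2.8] pos 26.99 4.2
27.50 z23.33 f [ 0.5 -0.4  1. ] pos 27.59 4.5
28.00 z23.31 f [-0.7 -0.1  1.1] pos 27.98 4.8
28.50 z23.29 f [-0.5 -0.3  2.4] pos 28.56 5.0
29.00 z23.33 f [-1.3 -0.1  2.1] pos 28.98 5.2
29.50 z23.35 f [-1.3 -1.4  2. ] pos 29.47 5.5
30.00 z23.37 f [-2.9 -0.   3.4] pos 29.95 5.8
30.30 z23.44 f [-2.9  0.2  4.1] pos 30.23 6
[... 879 characters left out ...]
20 z24.55 f [-7.4 -3.1  2.6] pos 33.84 11.0
34.35 z24.59 f [-6.7 -2.6  1.6] pos 33.96 11.3
34.50 z24.60 f [-6.9 -2.6  2.1] pos 34.1 11.5
34.65 z24.62 f [-7.8 -2.5  1.9] pos 34.23 11.8
34.80 z24.64 f [-7.5 -3.1  2.4] pos 34.35 12.0
34.95 z24.67 f [-8.4 -3.6  1.9] pos 34.48 12.3
34.97 z24.69 f [-9.2 -2.5  1.8] pos 34.52 12.5
34.97 z24.70 f [-8.2 -1.7  2.1] pos 34.51 12.8
35.00 z24.72 f [-7.7 -2.8  2.1] pos 34.53 13.0
35.05 z24.74 f [-6.7 -3.5  2.4] pos 34.59 13.3
35.14 z24.78 f [-7.8 -4.   1.5] pos 34.68 13.5
35.19 z24.78 f [-7.3 -3.3  0.4] pos 34.72 13.8
35.26 z24.74 f [-7.4 -3.   2. ] pos 34.79 14.0
35.32 z24.76 f [-7.7 -3.1  1.2] pos 34.84 14.3
35.37 z24.75 f [-8.8 -2.6  2.1] pos 34.86 14.5
```

The push slope was soft, so the mount may be pivoting between the pads. One look will tell.

```bash
python3 - <<'E'
from rob import *
import cv2; from vis import *
q=camera("scene"); p=proj(q,G(.02,0,.03))[0].astype(int); cv2.imwrite("pics/push.png",cv2.resize(q["pixels"][p[1]-28:p[1]+28,p[0]-35:p[0]+35],(700,560),interpolation=cv2.INTER_CUBIC)); print(current_t(),current_gripper_width())
for s in(1,-1):
    y=s*u; zz=np.array([0,0,-1.]); print(s,ik(G(.03,0,.09),np.column_stack([np.cross(y,zz),y,zz])))
E
```

```text
37.875 0.030193078429922054
1 [-3.10721441e-02  4.83035201e-01  1.56180146e+00 -4.44089210e-16
  1.09675600e+00 -1.50936602e+00]
-1 [-3.10721441e-02  4.83035201e-01  1.56180146e+00 -4.44089210e-16
  1.09675600e+00  1.63222663e+00]
```

View pics/push.png

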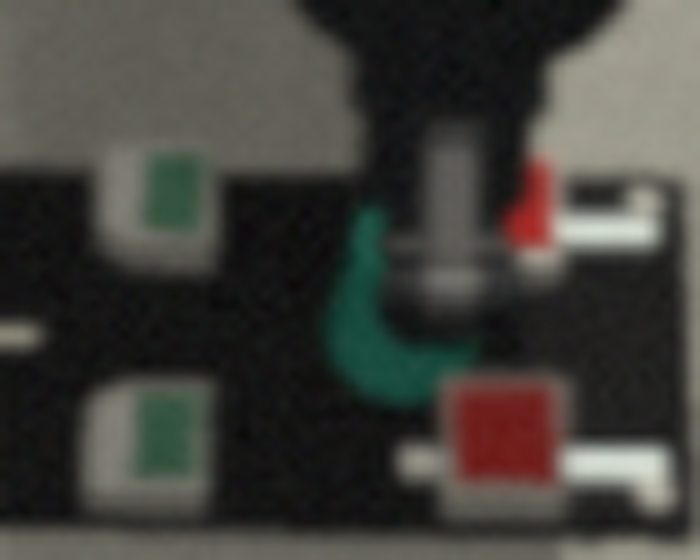

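Finger centre is at (448,290) while the mount is at (400,320): the mount has pivoted between the pads. I'll set it down upright in the bay and re-grip along the push direction, which resists tilting. Then I'll repeat the push.

```bash
python3 - <<'E'
from rob import *
gx,gy,z=np.load("st.npy"); t=current_t()
move_l(G(gx-.003,gy,z-.0008),R(-1),rate=.03)
open_jaws(); move_l(G(gx-.003,gy,.085),rate=.2)
y=u; zz=np.array([0,0,-1.]); RU=np.column_stack([np.cross(y,zz),y,zz])
goto(G(.0245,gy,.08),RU); move_l(G(.0245,gy,.045),RU,rate=.15); f0=Fg(20)
move_l(G(.0245,gy,.0236),RU,rate=.12); print(Fg()-f0)
close_gripper(); f=Fg(10)-f0; print("w",current_gripper_width(),f,current_finger_force(),current_t()-t,current_t())
np.savez("s2.npz",f0=f0,RU=RU,gy=gy)
E
```

```text
[ 0.00312415 -0.31327678 -0.3876581 ]
w 0.029990462933722796 [0.65952751 0.89616861 3.72840607] 58.75652074813843 3.9750000000000014 41.85
```

```bash
python3 - <<'E'
from rob import *
S=np.load("s2.npz"); f0,RU,gy=S["f0"],S["RU"],float(S["gy"]); gx,z=.0245,.0239
t=current_t(); hold=None; fx=0
while True:
    if hold is None: gx+= .0004 if gx<.0265 else .0003 if fx>-2 else .00015 if fx>-5 else .0001
    else: gx+=np.clip((fx+9)*2e-5,-5e-5,5e-5)
    move_l(G(gx,gy,z),RU,rate=.02); f=Fg(10)-f0; fx=f[0]
    print(f"{gx*1e3:.2f} z{z*1e3:.2f} f",np.round(f,1),"pos",round((current_position()-C)@u*1e3,2),round(current_t()-t,1))
    z+=np.clip(4e-5*(f[2]-1),-1e-4,1e-4)
    if hold is None and fx<-8: hold=current_t()
    if hold and current_t()-hold>1.5: break
    if fx<-13 or gx>.033 or current_t()-t>10: print("STOP"); break
    if fx<-10.5: gx-=.0001
print(current_t())
E
```

```text
24.90 z23.90 f [-1.6  0.6  4.2] pos 24.83 0.2
25.30 z24.00 f [-3.   0.   4.7] pos 25.08 0.5
25.70 z24.10 f [-3.2 -0.8  5. ] pos 25.47 0.8
26.10 z24.20 f [-3.1 -0.3  5. ] pos 25.95 1.0
26.50 z24.30 f [-4.1 -0.5  5. ] pos 26.33 1.2
26.65 z24.40 f [-5.  -0.1  4. ] pos 26.52 1.5
26.75 z24.50 f [-5.6 -0.6  2.7] pos 26.64 1.8
26.85 z24.57 f [-5.5 -0.5  3.7] pos 26.74 2.0
26.95 z24.67 f [-5.1 -0.4  0.9] pos 26.82 2.2
27.05 z24.66 f [-5.9  0.2  1.9] pos 26.86 2.5
27.15 z24.70 f [-6.3 -0.2  2.1] pos 26.93 2.8
27.25 z24.75 f [-6.7 -1.1  0.7] pos 26.99 3.0
27.35 z24.73 f [-6.9 -1.   0.9] pos 27.02 3.2
27.45 z24.73 f [-6.9 -0.2  1.1] pos 27.07 3.5
27.55 z24.73 f [-7.2 -0.6  0.9] pos 27.15 3.8
27.65 z24.73 f [-8.1 -0.8  1.5] pos 27.18 4.0
27.67 z24.75 f [-8.2 -0.6  1.7] pos 27.18 4.2
27.68 z24.78 f [-8.1 -0.1  1.5] pos 27.22 4.5
27.70 z24.80 f [-9.  -0.8  0.9] pos 27.17 4.8
27.70 z24.79 f [-7.6 -0.9  0.8] pos 27.16 5.0
27.73 z24.79 f [-9.3  0.3  0.5] pos 27.22 5.2
27.72 z24.77 f [-8.3 -0.2  0.7] pos 27.21 5.5
27.74 z24.76 f [-8.9 -1.3  1.2] pos 27.2 5.8
47.6
```

The stop is firm, with a steady push of about 8.6 N held for 1.7 s. Now back off, lift out and go to the tray, closing across the tray axis so the open fingers clear the red mount.

```bash
python3 - <<'E'
from rob import *
S=np.load("s2.npz"); RU,gy=S["RU"],float(S["gy"])
H=np.array([.4906,-.3164,0]); a=np.deg2rad(16.6); y=np.array([-np.sin(a),np.cos(a),0]); zz=np.array([0,0,-1.]); RT=np.column_stack([np.cross(y,zz),y,zz])
move_l(G(.0225,gy,.0247),RU,rate=.05); move_l(G(.0225,gy,.10),RU,rate=.15)
goto(H+[0,0,.10],RT); print(current_t(),current_gripper_width())
move_l(H+[0,0,.036],RT,rate=.12); f0=F(10); z=.036
while z>.0215:
    z-=.0025 if z>.026 else .0008
    move_l(H+[0,0,z],RT,rate=.04); f=F(8)-f0; print(round(z,4),np.round(f,1),round(current_t(),2))
    if np.abs(f).max()>4: break
import cv2; from vis import *
q=camera("scene"); p=proj(q,H+[0,0,.03])[0].astype(int); cv2.imwrite("pics/trayin.png",cv2.resize(q["pixels"][p[1]-28:p[1]+28,p[0]-35:p[0]+35],(700,560),interpolation=cv2.INTER_CUBIC))
np.savez("s3.npz",RT=RT,H=H)
E
```

```text
49.7833 0.0298596764394074
0.0335 [ 1.1  0.1 -0.1] 50.72
0.031 [ 0.1 -0.  -0.7] 50.97
0.0285 [ 0.  -1.2  5. ] 51.22
```

View pics/trayin.png

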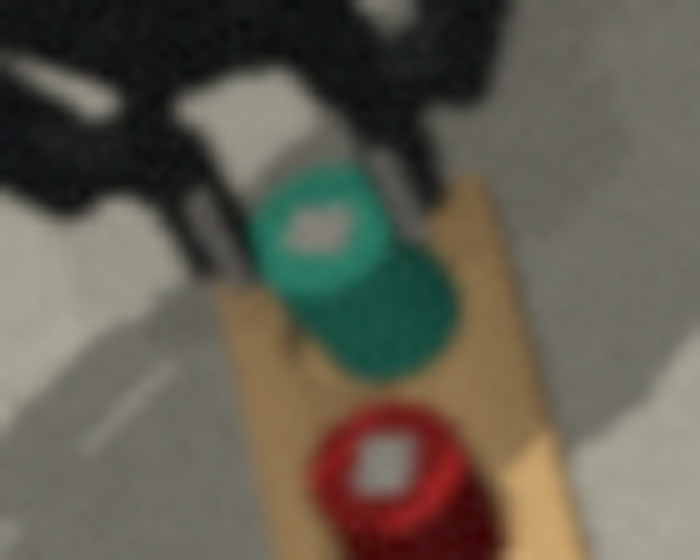

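```bash
python3 - <<'E'
import numpy as np
from vis import *
r=dict(np.load("pics/scene0.npz")); H=np.load("s3.npz")["H"]
p=proj(r,H+[0,0,.03])[0].astype(int); cr=lambda P:(proj(r,P)[0]-p+[35,28])*10
a=np.array([.958,.286,0]);b=np.array([-.286,.958,0])
for nm,P in(("top@.055",H+[0,0,.055]),("bot@.013",H+[0,0,.013]),("hole",H+[0,0,.016]),("+10a",H+.01*a+[0,0,.013]),("+10b",H+.01*b+[0,0,.013]),("red top",H+.06*a+[0,0,.048]),("red bot",H+.06*a+[0,0,.006])): print(nm,np.round(cr(P)))
E
```

```text
top@.055 [321. 223.]
bot@.013 [374. 322.]
hole [370. 315.]
+10a [382. 356.]
+10b [417. 309.]
red top [383. 457.]
red bot [434. 550.]
```

The mount's top is where predicted, (320,230). Its foot is at about (388,320) against a pocket centre of (370,315), so it touches the right rim, and the force of -1.2 N in y agrees. I'll shift about 2.5 mm left and lower again.

```bash
python3 - <<'E'
from rob import *
S=np.load("s3.npz"); RT,H=S["RT"],S["H"]; a=np.array([.958,.286,0]);b=np.array([-.286,.958,0])
move_l(H+[0,0,.0315],RT,rate=.04); f0=F(10); P=H-.0025*b; z=.0315; move_l(P+[0,0,z],RT,rate=.04)
while z>.0215 and current_t()<58:
    z-=.0015 if z>.0255 else .0008
    move_l(P+[0,0,z],RT,rate=.04); f=F(8)-f0; print(round(z,4),"fa,fb,fz",np.round([f@a,f@b,f[2]],1),round(current_t(),2))
    if np.abs(f).max()>4.5: break
E
```

```text
0.03 fa,fb,fz [-0.9 -0.1  0.7] 52.02
0.0285 fa,fb,fz [-0.2 -0.1 -0.5] 52.27
0.027 fa,fb,fz [-0.1 -0.6 -0.2] 52.52
0.0255 fa,fb,fz [-1.4  0.3  0.1] 52.77
0.0247 fa,fb,fz [-0.8 -0.7 -0.8] 53.02
0.0239 fa,fb,fz [-0.1 -0.2 -0.1] 53.27
0.0231 fa,fb,fz [-0.7 -1.1 -0.7] 53.52
0.0223 fa,fb,fz [-1.   1.1  4. ] 53.77
0.0215 fa,fb,fz [-0.4  3.4 10.6] 54.02
```

Floor contact is at 22 mm, as expected. Release, retreat and check numerically.

```bash
python3 - <<'E'
from rob import *
import cv2; from vis import *
S=np.load("s3.npz"); RT,H=S["RT"],S["H"]; b=np.array([-.286,.958,0]); P=H-.0025*b
move_l(P+[0,0,.0225],RT,rate=.04); open_jaws(); move_l(P+[0,0,.10],RT,rate=.15); goto([.40,-.16,.22],RT)
q=camera("scene"); t=rect(q,H,.048,(.05,.05)); h=cv2.cvtColor(t,cv2.COLOR_BGR2HSV); m=(abs(h[...,0].astype(int)-82)<18)&(h[...,1]>80)
top=m&(h[...,2]>105)
for A,c in blobs(t,m,300): print("teal",A,w(H,*c,(.05,.05)))
for A,c in blobs(t,top,300): print("top",A,w(H,*c,(.05,.05)),"hole",H[:2])
for n in("mount","red_mount","black_mount"): print(n,[(np.round(d["at"],3),round(d["conf"],2)) for d in spot_in("scene",n)[:2]])
print(current_t(),current_gripper_width(),F(10)); cv2.imwrite("pics/final.png",cv2.resize(t,(600,600)))
E
```

```text
teal 5195 [ 0.50222089 -0.30887748]
top 2799 [ 0.49190386 -0.3137462 ] hole [ 0.4906 -0.3164]
mount [(array([ 0.497, -0.316,  0.047]), 0.67)]
red_mount [(array([ 0.554, -0.298,  0.047]), 0.53)]
black_mount [(array([ 0.616, -0.278,  0.047]), 0.71), (array([ 0.592, -0.042,  0.023]), 0.21)]
56.6 0.08521243468277231 [0.53671876 0.11660571 0.11325423]
```

View pics/final.png

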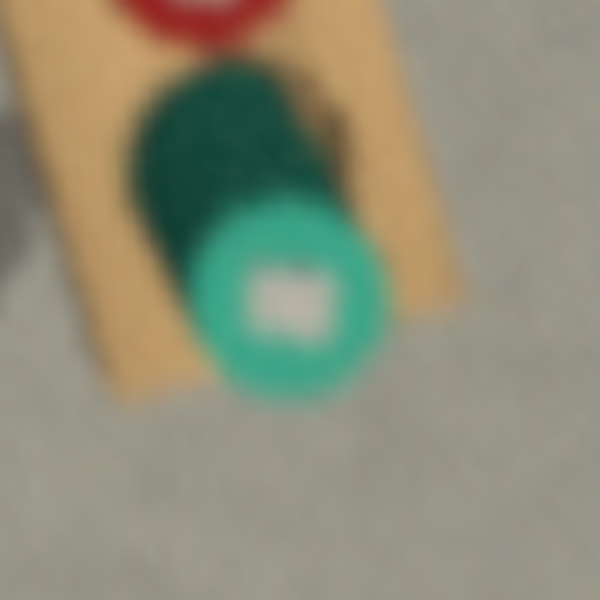

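The mount stands upright in the pocket: its top is centred at (292,298), level with the 48 mm plane. The other mounts have not moved and the gripper is clear.

```bash
python3 -c "
from cell import *
print(job_done())"
```

```text
the job is handed in; nothing more can be done
None
```

The teal mount went through the go gap, was stopped by the no-go gap, and now stands released in the empty pocket; I handed the job in at about 57 s. It tilted in the grip during a first no-go push, so I re-gripped it in the bay and held about 8.6 N for 1.7 s.

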